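# Sweep spilled filter rings into the catch tray

## Task

Three small white ceramic filter rings have spilled on the bamboo board: with the gripper's closed fingers, sweep all three across the board and over its edge into the aluminium catch tray that stands against it. Only push them along the board, do not pick any of them up, and leave everything else standing where it is, including the vial that stands among the rings. Finish with all three rings lying in the tray.

Things in the scene. Friction and masses are not known exactly. Their poses are not given: they have to be found in the camera images.
- ring_a: One of three identical loose white ceramic filter rings, lying flat on the board: outer diameter 26 mm, hole 12 mm, 14 mm high, about 15 g. Origin: centre of its underside.
- ring_b: One of three identical loose white ceramic filter rings, lying flat on the board: outer diameter 26 mm, hole 12 mm, 14 mm high, about 15 g. Origin: centre of its underside.
- ring_c: One of three identical loose white ceramic filter rings, lying flat on the board: outer diameter 26 mm, hole 12 mm, 14 mm high, about 15 g. Origin: centre of its underside.
- board: Fixed pale bamboo board, 300 mm (its x) by 500 mm (its y), 30 mm thick, flat with no rim. Origin: centre of its underside, on the table; its top is 30 mm above the origin. Its -y edge, 250 mm from the origin, is the one with the catch tray.
- tray: Fixed aluminium catch tray on the table; its open +y side abuts the board's -y edge near its middle, axes parallel to the board's. Inside 170 mm wide (x), 100 mm deep (y); floor 3 mm thick; side walls 27 mm high (3 mm below the board's top), far (-y) wall 45 mm high, walls 4 mm thick; things pushed off the board drop in. Origin: centre of the inner area, at the underside.
- vial: Bystander: loose upright orange vial with a white twist cap, 28 mm diameter, 52 mm high, standing on the board among the rings. Origin: centre of its underside.
- turntable: Fixed round wooden turntable tray on the board's +y end, 110 mm diameter, 12 mm high (it does not turn). Origin: centre of its underside.
- hide: Bystander: loose white ceramic cholla-shaped hide, a pitted column 36 mm in diameter and 46 mm high with one stub branch reaching 28 mm from its axis, upright on the turntable. Origin: centre of its underside.
- pot: Bystander: small closed glass jar, 32 mm diameter, 32 mm high, upright on the turntable. Origin: centre of its underside.
- feeder: Bystander: clear acrylic feeding ring, 60 mm outer and 46 mm inner diameter, 10 mm high, flat on the board near its +x +y corner. Origin: centre of its underside. Not one of the filter rings.
- tweezers: Bystander: aluminium tweezers lying on the board near its -x +y corner, about 112 mm long along their y, 15 mm wide, 8 mm high. Origin: middle of their length, at the underside.
- beaker: Bystander: glass beaker, 70 mm diameter, 80 mm high, standing on the table off to the robot's right. Origin: centre of its underside.
- conditioner: Bystander: white bottle, 60 mm diameter, 110 mm high, standing on the table beyond the tray to the right. Origin: centre of its underside.

How it is judged:
At the end, for the whole second after the job is handed in: All three filter rings lie at rest inside the catch tray (origin of each within the tray's inner 170 x 100 mm, less than 34 mm above its underside), and no bystander has moved more than 15 mm (x of ring_a in the frame of tray between -0.085 and 0.085 m and y of ring_a in the frame of tray between -0.05 and 0.05 m and z of each of ring_a, ring_b, ring_c in the frame of tray below 0.034 m and linear speed of each of ring_a, ring_b, ring_c below 0.02 m/s and x of ring_b in the frame of tray between -0.085 and 0.085 m and y of ring_b in the frame of tray between -0.05 and 0.05 m and x of ring_c in the frame of tray between -0.085 and 0.085 m and y of ring_c in the frame of tray between -0.05 and 0.05 m and distance of each of vial, hide, pot, feeder, tweezers, beaker, conditioner from where it was at the start of the episode below 0.015 m); the robot touches nothing.
It fails at once if a filter ring is lifted more than 20 mm off the board (height (world z) of any of ring_a, ring_b, ring_c above 0.05 m).
It fails at once if a bystander is moved by more than 15 mm (distance of any of vial, hide, pot, feeder, tweezers, beaker, conditioner from where it was at the start of the episode above 0.015 m).
It also fails if it takes over 61 s, if anything falls off the work surface, if the arm or the gripper's body presses on something with over 40 N, if the wrist force passes 120 N, or if a joint passes its speed limit or range.

## Robot

A 6-joint arm with a two-finger parallel gripper is mounted at the origin on the work surface. World frame = base frame: x ahead of the robot, y to its left, z up, the work surface at z = 0. Lengths are in m, angles in rad, forces in N, time in s.
With the tool pointing down it reaches from about 0.35 to 0.975 m from the base axis. Payload 7.1 kg.
Tool frame: the origin (TCP) lies midway between the tips of the shut fingers; the grasp point (between the pads) lies 19 mm behind it; z points along the fingers, y is the line along which they close (so a half turn about z gives the same grasp; the last joint's range is limited). The gripper opens to 88 mm and grips with 3 to 60 N. Pads are 20 mm wide; open, the fingers measure 115 mm over their backs; the gripper's body (75 mm by 178 mm) begins 61 mm behind the grasp point.
Start: joints at [-1.341, 0.423, 1.63, -0, 1.089, -0.019], TCP at [0.154, -0.606, 0.223] pointing down, gripper open.
Joint ranges: [-3, 3], [-0.9, 2.11], [0.09, 2.58], [-1.31, 4.45], [0.11, 2.69], [-2.54, 2.54]. Speed limits (rad/s): [2.39, 2.39, 3.01, 3.14, 3.14, 3.14].

## Interface

Orientations are given as a rotation vector (axis times angle).
In Python, from cell import manip, viewer gives the robot as it stands.
- The arm moves only by the shell command python3 -m pendant 'ROWS' [FORCE]. ROWS is JSON, one flat list of numbers, 7 for each row, row after row: the opening, from -1 (shut) to 1 (fully open), then the shift along the tool's x, y, z in m, then the turn, a rotation vector about the tool's x, y, z in rad. In form: [gripper, tx, ty, tz, ax, ay, az, gripper, tx, ty, tz, ax, ay, az, ...]. A call has 1 to 20 rows; each row is the pose to reach, as a shift and turn from the pose commanded when the call began, along the tool's axes at that moment; what a row does not reach only later rows make up. A row lasts 1/10 s, in which the tool goes at most 50 mm and 8.59 degrees, less where a joint would pass 70% of its speed; a pose out of reach is approached as far as the arm can. A call with a gripper value outside its range is refused whole. The fingers move at their own pace and stop on an object; FORCE is the grip in N (left out, the last holds). Time passes only in rows, so rows that repeat a pose let the fingers close. It gives the time, the measured TCP pose, the force, the opening and the grip force at its end, in the units of the state.
- manip.sense(): the state, without advancing time (a new reading comes with each control period).
- viewer.capture(name): name is "scene" or "top" or "wrist"; returns (picture, depth): 400x640x3 uint8, red, green, blue; 400x640 float32, m along the optical axis (not along the pixel's ray), 0 where there is no reading.
- viewer.get_calibration(name): a dict with "vfov" (degrees; the focal length in pixels is half the picture's height over the tangent of half this angle, whatever the lens; pixels are square), "cx", "cy" (the principal point, pixels), "R" (3x3) and "t" (3): a world point X has camera coordinates R X + t; the wrist camera has in their place "tool_from_camera" (4x4, takes a point from camera to tool coordinates, whose origin is the TCP and whose axes are the flange's). Camera axes: x right, y down, z forward; pixel columns grow to the right and rows downward; lengths in m; the calibration is good to about 2 mm. A picture is of the moment at which its call begins: read the wrist's pose just before it. get_calibration takes no time and is no camera call.
- manip.finish_job(): hands the job in; it is judged then, once.
The state is a dict: "time": time; "joint_positions": joint angles; "joint_velocities": joint speeds; "tau": joint torques, N m; "eef_pos": TCP position; "ee_rot": TCP orientation; "force": force on the tool from outside, world axes, zero at the start; "moment": the same for the moment, N m; "width": finger opening in m; "grip_force": force on a finger pad.
Only numpy, scipy, OpenCV 4.12 (cv2) and the standard library are available. Lean on these libraries where they do the work, as an engineer would, in place of code of your own. Each camera call takes 0.05 s, during which the arm holds its last target. There are 200 camera calls.

## Working session

There is one attempt and no reset: what is moved stays moved. The work goes in short steps, Python scripts to look and compute and a shell command to move; the robot and the scene stay as the last step left them, time stands still between calls to the robot, and variables do not carry over. Pictures are saved under pics/ and viewed, at most 10 in all, crops included, and the job is handed in when it is done.

```bash
mkdir -p pics
cat > h.py <<'E'
import numpy as np, cv2
from cell import manip, viewer
def cap(n,f):
    p,d=viewer.capture(n); cv2.imwrite('pics/'+f+'.png',p[:,:,::-1]); np.save(f+'.npy',d); return p,d
def world(n,u,v,d=None,z=None):
    c=viewer.get_calibration(n); f=200/np.tan(np.radians(c['vfov'])/2)
    r=np.array([(u-c['cx'])/f,(v-c['cy'])/f,1.]); R=np.array(c['R']);t=np.array(c['t'])
    o=-R.T@t; w=R.T@r
    return o+w*(d if d is not None else (z-o[2])/w[2])
E
python3 - <<'E'
from h import *
s=manip.sense(); print(s['eef_pos'],s['ee_rot'],s['width'],s['time'])
cap('top','top0'); cap('scene','scene0')
for n in('top','scene'):print({k:np.round(v,3).tolist() for k,v in viewer.get_calibration(n).items() if not isinstance(v,str)})
E
```

```text
[ 0.15380327 -0.60523223  0.22191392] [-3.11584979e+00 -3.89661719e-01  2.56016402e-04] 0.08779879470664757 0.0
{'vfov': 52.336, 'cx': 320.062, 'cy': 198.909, 'R': [[-0.027, -1.0, -0.016], [-0.984, 0.029, -0.174], [0.174, 0.011, -0.985]], 't': [-0.065, 0.532, 1.204]}
{'vfov': 56.058, 'cx': 317.613, 'cy': 196.983, 'R': [[0.297, 0.955, 0.014], [0.763, -0.228, -0.605], [-0.575, 0.19, -0.796]], 't': [-0.09, -0.379, 1.346]}
```

View pics/top0.png

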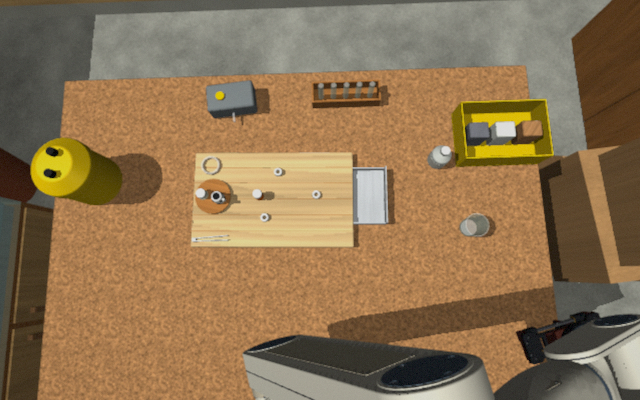

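The top view shows the board at (192–354, 152–247). The tray is on its right at (354–388, 167–224). The rings are near (278,171), (317,194) and (265,217), and the vial is near (257,195).

Run:
```python
from h import *
p=cv2.imread('pics/top0.png'); cv2.imwrite('pics/c0.png',cv2.resize(p[145:255,185:395],(798,418),interpolation=cv2.INTER_CUBIC))
p=p[145:255,185:395].astype(int);d=np.load('top0.npy')
# white blobs on board
m=((p.min(2)>185)&((p.max(2)-p.min(2))<25)).astype(np.uint8)
n,l,s,c=cv2.connectedComponentsWithStats(m)
for i in range(1,n):
    if s[i,4]>5:
        u,v=c[i]+[185,145]; print(s[i],u.round(1),v.round(1),world('top',u,v,z=.044).round(3), world('top',u,v,d=d[int(v+.5),int(u+.5)]).round(3))
for q in [(194,152.5),(353,152.5),(191,247),(354,247)]: print(q,world('top',*q,z=.03).round(3), d[int(q[1])-3 if q[1]>200 else int(q[1])+3,int(q[0])-3 if q[0]>200 else int(q[0])+3])
```

```text
[89 23  7  7 24] 277.3 171.1 [0.622 0.051 0.044] [0.626 0.053 0.031]
[ 172   26   28   52 1317] 370.2 196.6 [ 0.533 -0.234  0.044] [ 0.54  -0.238  0.005]
[11 44  9  8 58] 199.9 192.5 [0.562 0.292 0.044] [0.555 0.282 0.076]
[68 45  8  8 55] 256.5 193.2 [0.554 0.116 0.044] [0.547 0.11  0.081]
[128  46   7   7  27] 315.9 194.1 [ 0.546 -0.067  0.044] [ 0.548 -0.067  0.029]
[27 52  9  4 10] 215.6 199.0 [0.54  0.243 0.044] [0.532 0.231 0.087]
[76 69  7  7 26] 263.9 217.0 [0.479 0.093 0.044] [0.482 0.096 0.027]
[ 7 93  4  3 11] 193.4 239.0 [0.418 0.308 0.044] [0.419 0.311 0.036]
(194, 152.5) [0.695 0.318 0.03 ] 1.2954018
(353, 152.5) [ 0.679 -0.188  0.03 ] 1.2896125
(191, 247) [0.395 0.319 0.03 ] 1.2490996
(354, 247) [ 0.381 -0.179  0.03 ] 1.2331965
```

View pics/c0.png

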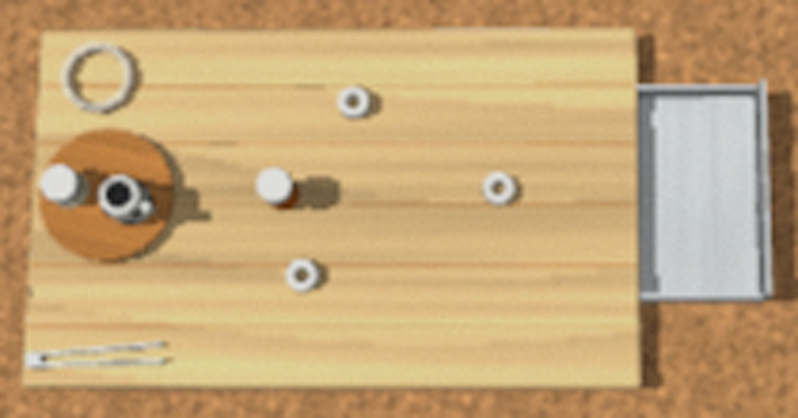

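View pics/scene0.png

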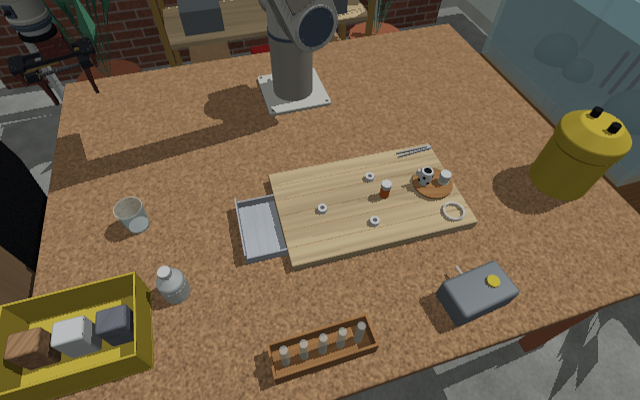

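The crop puts the rings at (354,101), (500,187) and (302,274), the vial cap at (274,185), and the tray mouth from (640,88) to (640,297). The scene view agrees. Sizes and heights check out: the board measures 0.50 x 0.30 m and the points through the ring holes read z≈0.03. Next I compute the rows for approaching B.

```bash
cat >> h.py <<'E'
from scipy.spatial.transform import Rotation as Ro
def row(p,yaw):
    s=manip.sense(); R=Ro.from_rotvec(s['ee_rot'])
    y=np.radians(yaw)/2; T=Ro.from_rotvec(np.pi*np.array([np.cos(y),np.sin(y),0]))
    print(np.round(R.inv().apply(np.array(p)-s['eef_pos']),4).tolist(),np.round((R.inv()*T).as_rotvec(),3).tolist())
E
python3 - <<'E'
from h import *
row([.547,-.025,.2],88)
for u,v in [(277.7,171.3),(316.2,194.1),(264.2,217)]: print(world('top',u,v,z=.044).round(4))
for u,v in [(353.2,168),(353.2,223.5)]: print(world('top',u,v,z=.03).round(4))
E
```

```text
[0.524, -0.4656, 0.0226] [-0.001, -0.001, -1.287]
[0.6217 0.0499 0.044 ]
[ 0.5458 -0.0683  0.044 ]
[0.4793 0.0925 0.044 ]
[ 0.6285 -0.1866  0.03  ]
[ 0.4531 -0.1794  0.03  ]
```

```bash
python3 -m pendant '[-1,0.524,-0.466,0.022,0,0,-1.287,-1,0.524,-0.466,0.022,0,0,-1.287,-1,0.524,-0.466,0.022,0,0,-1.287,-1,0.524,-0.466,0.022,0,0,-1.287,-1,0.524,-0.466,0.022,0,0,-1.287,-1,0.524,-0.466,0.022,0,0,-1.287,-1,0.524,-0.466,0.022,0,0,-1.287,-1,0.524,-0.466,0.022,0,0,-1.287,-1,0.524,-0.466,0.022,0,0,-1.287,-1,0.524,-0.466,0.022,0,0,-1.287,-1,0.524,-0.466,0.022,0,0,-1.287,-1,0.524,-0.466,0.022,0,0,-1.287,-1,0.524,-0.466,0.022,0,0,-1.287,-1,0.524,-0.466,0.022,0,0,-1.287,-1,0.524,-0.466,0.022,0,0,-1.287,-1,0.524,-0.466,0.022,0,0,-1.287,-1,0.524,-0.466,0.022,0,0,-1.287,-1,0.524,-0.466,0.022,0,0,-1.287]'
python3 - <<'E'
from h import *
row([.547,-.025,.036],88)
row([.541,-.195,.036],88)
p,d=cap('wrist','w0')
E
```

```text
time: 1.9
eef_pos: [0.5462, -0.0262, 0.2006]
ee_rot: [-2.261, -2.18, 0.001]
force: [-0.9, 0.3, -0.5]
width: 0.0004
grip_force: 0.0
[0.0013, 0.0009, 0.1646] [-0.001, 0.0, -0.002]
[-0.1688, 0.0011, 0.1646] [-0.001, 0.0, -0.002]
```

View pics/w0.png

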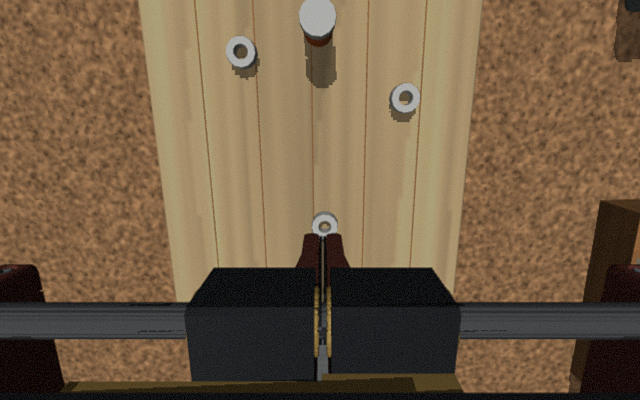

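The wrist view shows ring B at (324,225), just past the fingertips and in line with them. C is at (240,52), A at (405,98) and the vial at (318,18). I'll cross-check these against the top view.

```bash
cat >> h.py <<'E'
def wristw(u,v,z):
    c=viewer.get_calibration('wrist'); f=200/np.tan(np.radians(c['vfov'])/2); M=np.array(c['tool_from_camera'])
    s=manip.sense(); R=Ro.from_rotvec(s['ee_rot']).as_matrix()
    o=R@M[:3,3]+s['eef_pos']; w=R@M[:3,:3]@np.array([(u-c['cx'])/f,(v-c['cy'])/f,1])
    return (o+w*(z-o[2])/w[2]).round(4)
E
python3 - <<'E'
from h import *
for q in [(324,224),(240,51),(405,97)]: print(wristw(*q,.044))
E
```

```text
[ 0.5457 -0.0628  0.044 ]
[0.4794 0.095  0.044 ]
[0.6212 0.0523 0.044 ]
```

The two views agree within 5 mm. Now I descend behind B and push it.

```bash
python3 -m pendant '[-1,0.001,0.001,0.05,0,0,0,-1,0.001,0.001,0.1,0,0,0,-1,0.001,0.001,0.145,0,0,0,-1,0.001,0.001,0.164,0,0,0,-1,0.001,0.001,0.164,0,0,0,-1,-0.012,0.001,0.164,0,0,0,-1,-0.024,0.001,0.164,0,0,0,-1,-0.036,0.001,0.164,0,0,0,-1,-0.048,0.001,0.164,0,0,0,-1,-0.06,0.001,0.164,0,0,0,-1,-0.072,0.001,0.164,0,0,0,-1,-0.084,0.001,0.164,0,0,0,-1,-0.096,0.001,0.164,0,0,0,-1,-0.108,0.001,0.164,0,0,0,-1,-0.12,0.001,0.164,0,0,0,-1,-0.132,0.001,0.164,0,0,0,-1,-0.144,0.001,0.164,0,0,0,-1,-0.156,0.001,0.164,0,0,0,-1,-0.168,0.001,0.164,0,0,0,-1,-0.168,0.001,0.164,0,0,0]'
python3 - <<'E'
from h import *
cap('top','top1'); cv2.imwrite('pics/c1.png',cv2.resize(cv2.imread('pics/top1.png')[145:255,185:395],(798,418),interpolation=cv2.INTER_CUBIC))
s=manip.sense()['eef_pos']
row([s[0],s[1],.09],81);row([.629,.097,.09],81);row([.629,.097,.036],81)
E
```

```text
time: 3.95
eef_pos: [0.5423, -0.1946, 0.0367]
ee_rot: [2.261, 2.18, 0.0]
force: [-0.0, 0.1, 1.0]
width: 0.0006
grip_force: 0.0
[-0.0, 0.0, -0.0534] [0.0, -0.0, 0.121]
[0.2937, 0.0763, -0.0533] [0.0, -0.0, 0.121]
[0.2937, 0.0763, 0.0007] [0.0, -0.0, 0.121]
```

View pics/c1.png

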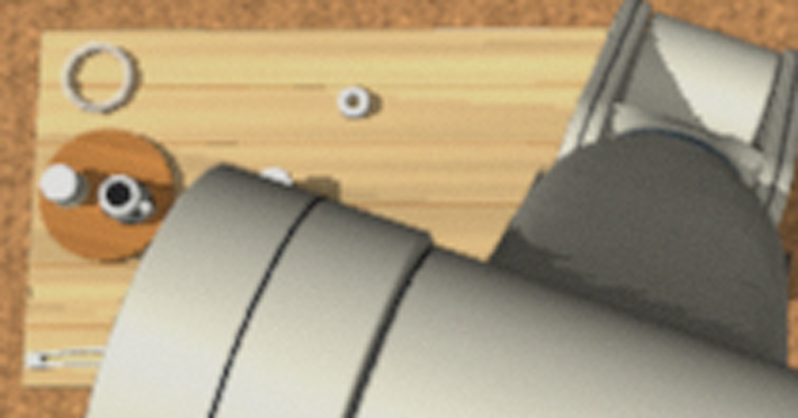

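The arm hides the tray, while A and the vial have not moved. Next is ring A: rise, cross over and descend behind it.

```bash
python3 -m pendant '[-1,0,0,-0.045,0,0,0,-1,0.04,0.01,-0.055,0,0,0.12,-1,0.29,0.076,-0.055,0,0,0.121,-1,0.29,0.076,-0.055,0,0,0.121,-1,0.29,0.076,-0.055,0,0,0.121,-1,0.29,0.076,-0.055,0,0,0.121,-1,0.29,0.076,-0.055,0,0,0.121,-1,0.29,0.076,-0.055,0,0,0.121,-1,0.293,0.076,-0.055,0,0,0.121,-1,0.293,0.076,-0.025,0,0,0.121,-1,0.293,0.076,0,0,0,0.121,-1,0.293,0.076,0,0,0,0.121]'
python3 - <<'E'
from h import *
row([.584,-.195,.036],81)
cap('top','top2'); cap('wrist','w2'); cv2.imwrite('pics/c2.png',cv2.resize(cv2.imread('pics/top2.png')[145:255,185:395],(798,418),interpolation=cv2.INTER_CUBIC))
E
```

```text
time: 5.2
eef_pos: [0.625, 0.0953, 0.0335]
ee_rot: [-2.386, -2.038, 0.009]
force: [-0.1, -0.7, -0.6]
width: 0.0
grip_force: 0.0
[-0.2932, 0.005, -0.0019] [-0.007, 0.002, -0.0]
```

View pics/c2.png

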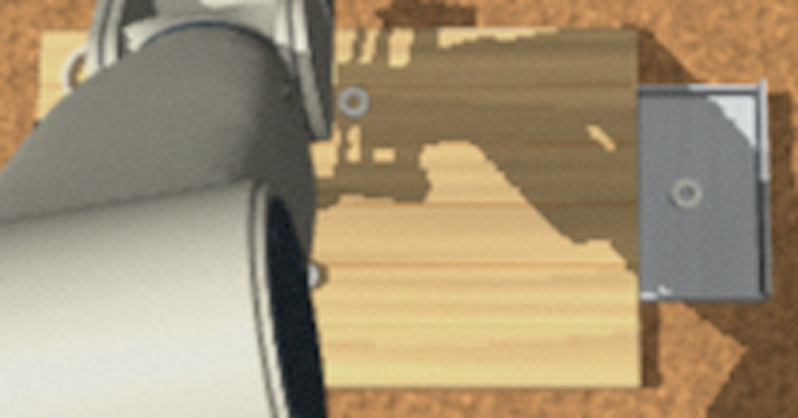

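Ring B is in the tray at (687,192). Ring A is undisturbed at (353,101). I'll re-check the settled pose before pushing.

Run:
```python
from h import *
print(manip.sense()['eef_pos'],manip.sense()['time']); row([.584,-.195,.036],81)
```

```text
[0.62770633 0.09587291 0.03659644] 5.3
[-0.2941, 0.0024, 0.0008] [-0.002, 0.001, -0.0]
```

```bash
python3 -m pendant '[-1,-0.008,0.001,0,0,0,0,-1,-0.016,0.001,0,0,0,0,-1,-0.024,0.001,0,0,0,0,-1,-0.034,0.001,0,0,0,0,-1,-0.046,0.001,0,0,0,0,-1,-0.058,0.001,0,0,0,0,-1,-0.07,0.001,0,0,0,0,-1,-0.082,0.001,0,0,0,0,-1,-0.094,0.001,0,0,0,0,-1,-0.106,0.001,0,0,0,0,-1,-0.118,0.001,0,0,0,0,-1,-0.13,0.001,0,0,0,0,-1,-0.142,0.001,0,0,0,0,-1,-0.154,0.001,0,0,0,0,-1,-0.166,0.001,0,0,0,0,-1,-0.178,0.001,0,0,0,0,-1,-0.19,0.001,0,0,0,0,-1,-0.2,0.001,0,0,0,0,-1,-0.2,0.001,0,0,0,0]'
python3 - <<'E'
from h import *
cap('wrist','w3'); row([.584,-.195,.036],81)
E
```

```text
time: 7.2
eef_pos: [0.5981, -0.1019, 0.0367]
ee_rot: [2.389, 2.04, -0.0]
force: [0.7, 0.1, 1.3]
width: 0.0005
grip_force: 0.0
[-0.0948, 0.0007, 0.0007] [0.0, -0.0, -0.0]
```

View pics/w3.png

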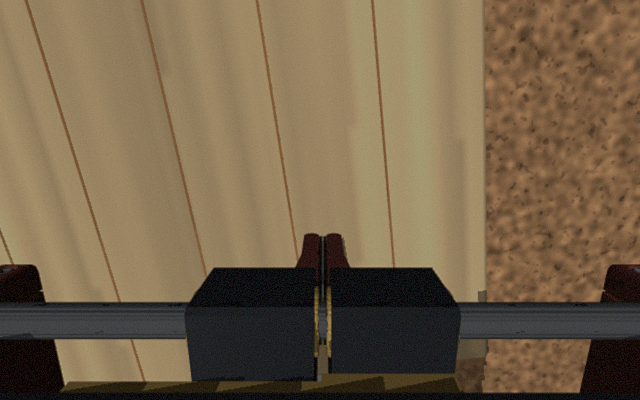

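The wrist view shows no ring left behind or slipped out beside the fingers at (323,240), so A is still ahead of them. I'll finish the push.

```bash
python3 -m pendant '[-1,-0.01,0,0,0,0,0,-1,-0.022,0,0,0,0,0,-1,-0.034,0,0,0,0,0,-1,-0.046,0,0,0,0,0,-1,-0.058,0,0,0,0,0,-1,-0.07,0,0,0,0,0,-1,-0.082,0,0,0,0,0,-1,-0.094,0,0,0,0,0,-1,-0.094,0,0,0,0,0]'
python3 - <<'E'
from h import *
s=manip.sense()['eef_pos']
row([s[0],s[1],.11],96);row([.475,.14,.11],96);row([.475,.14,.036],96)
E
```

```text
time: 8.15
eef_pos: [0.5835, -0.1951, 0.0367]
ee_rot: [2.389, 2.039, 0.0]
force: [0.6, -0.3, -0.2]
width: 0.0003
grip_force: 0.0
[-0.0, 0.0, -0.0733] [0.0, 0.0, -0.262]
[0.3139, -0.1597, -0.0734] [0.0, 0.0, -0.262]
[0.3139, -0.1598, 0.0006] [0.0, 0.0, -0.262]
```

```bash
python3 -m pendant '[-1,0,0,-0.045,0,0,0,-1,0,0,-0.073,0,0,-0.1,-1,0.314,-0.16,-0.073,0,0,-0.262,-1,0.314,-0.16,-0.073,0,0,-0.262,-1,0.314,-0.16,-0.073,0,0,-0.262,-1,0.314,-0.16,-0.073,0,0,-0.262,-1,0.314,-0.16,-0.073,0,0,-0.262,-1,0.314,-0.16,-0.073,0,0,-0.262,-1,0.314,-0.16,-0.073,0,0,-0.262,-1,0.314,-0.16,-0.073,0,0,-0.262,-1,0.314,-0.16,-0.073,0,0,-0.262,-1,0.314,-0.16,-0.04,0,0,-0.262,-1,0.314,-0.16,0,0,0,-0.262,-1,0.314,-0.16,0,0,0,-0.262,-1,0.314,-0.16,0,0,0,-0.262]'
python3 - <<'E'
from h import *
cap('top','top4'); cv2.imwrite('pics/c4.png',cv2.resize(cv2.imread('pics/top4.png')[145:255,185:395],(798,418),interpolation=cv2.INTER_CUBIC))
s=manip.sense(); print(s['eef_pos'])
row([.511,-.195,.036],96)
E
```

```text
time: 9.65
eef_pos: [0.4743, 0.1404, 0.0365]
ee_rot: [-2.102, -2.333, 0.003]
force: [-0.8, -0.8, 0.5]
width: 0.0005
grip_force: 0.0
[0.47518816 0.14082981 0.03754479]
[-0.3377, 0.0006, 0.0015] [0.0, -0.0, -0.0]
```

View pics/c4.png

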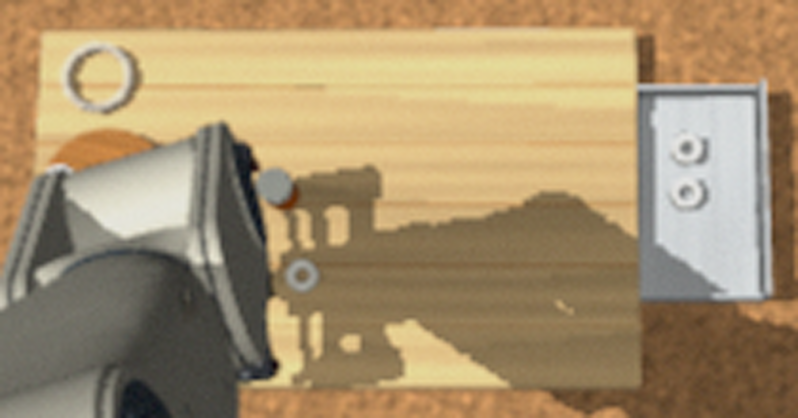

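A and B lie flat in the tray at (690,148) and (687,192). C is in place at (302,274) and the vial stands at (275,186). Now I push C.

```bash
python3 -m pendant '[-1,-0.012,0,0.001,0,0,0,-1,-0.02,0,0.001,0,0,0,-1,-0.028,0,0.001,0,0,0,-1,-0.037,0,0.001,0,0,0,-1,-0.048,0,0.001,0,0,0,-1,-0.06,0,0.001,0,0,0,-1,-0.072,0,0.001,0,0,0,-1,-0.084,0,0.001,0,0,0,-1,-0.096,0,0.001,0,0,0,-1,-0.108,0,0.001,0,0,0,-1,-0.12,0,0.001,0,0,0,-1,-0.132,0,0.001,0,0,0,-1,-0.144,0,0.001,0,0,0,-1,-0.156,0,0.001,0,0,0,-1,-0.168,0,0.001,0,0,0,-1,-0.18,0,0.001,0,0,0,-1,-0.192,0,0.001,0,0,0,-1,-0.204,0,0.001,0,0,0,-1,-0.216,0,0.001,0,0,0,-1,-0.228,0,0.001,0,0,0]' && python3 -m pendant '[-1,-0.012,0,0,0,0,0,-1,-0.024,0,0,0,0,0,-1,-0.036,0,0,0,0,0,-1,-0.048,0,0,0,0,0,-1,-0.06,0,0,0,0,0,-1,-0.072,0,0,0,0,0,-1,-0.084,0,0,0,0,0,-1,-0.096,0,0,0,0,0,-1,-0.11,0,0,0,0,0,-1,-0.11,0,0,0,0,0]'
python3 - <<'E'
from h import *
row([.47,-0.05,.2],96); row([.40,.2,.25],96)
E
```

```text
time: 11.7
eef_pos: [0.4987, -0.0861, 0.0357]
ee_rot: [2.101, 2.336, 0.0]
force: [0.1, -0.1, 0.5]
width: 0.0003
grip_force: 0.0
time: 12.7
eef_pos: [0.5107, -0.1963, 0.0358]
ee_rot: [2.102, 2.334, 0.0]
force: [0.8, 0.1, 0.2]
width: 0.0008
grip_force: 0.0
[0.1496, -0.0251, -0.1643] [0.001, 0.001, -0.0]
[0.4055, -0.0686, -0.2145] [0.001, 0.001, -0.0]
```

Next I retract straight up and back over the board, clear of the tray.

```bash
python3 -m pendant '[-1,0,0,-0.05,0,0,0,-1,0,0,-0.1,0,0,0,-1,0,0,-0.15,0,0,0,-1,0.05,-0.01,-0.2,0,0,0,-1,0.1,-0.02,-0.215,0,0,0,-1,0.15,-0.025,-0.215,0,0,0,-1,0.2,-0.035,-0.215,0,0,0,-1,0.25,-0.045,-0.215,0,0,0,-1,0.3,-0.05,-0.215,0,0,0,-1,0.35,-0.06,-0.215,0,0,0,-1,0.4,-0.068,-0.215,0,0,0,-1,0.4,-0.068,-0.215,0,0,0]'
python3 - <<'E'
from h import *
p,d=cap('top','top5'); c=cv2.imread('pics/top5.png')
a=cv2.resize(c[145:255,185:395],(798,418),interpolation=cv2.INTER_CUBIC); cv2.imwrite('pics/c5.png',a)
E
```

```text
time: 13.9
eef_pos: [0.3987, 0.199, 0.2508]
ee_rot: [-2.097, -2.338, -0.001]
force: [0.5, 0.0, 0.8]
width: 0.0004
grip_force: 0.0
```

View pics/c5.png

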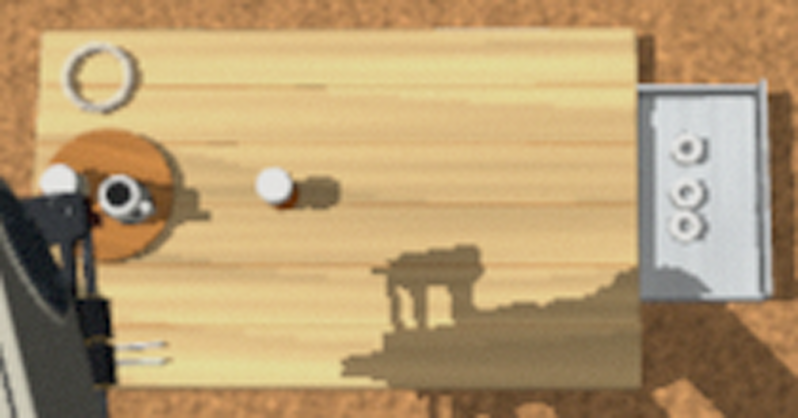

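All three rings lie flat in the tray at (690,148), (687,192) and (687,225). The vial is unmoved at (274,185), and the arm is clear at 0.25 m.

```bash
python3 -c "
from cell import manip; print(manip.finish_job())"
```

```text
the job is handed in; nothing more can be done
None
```

All three rings were swept into the catch tray, where the last picture shows them lying flat with the vial where it started; the job was handed in at about 14 s and no verdict was returned.

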